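Hang washed office cups on the drying rack

TASK

Two washed cups were left standing mouth-down on the tea corner's desk. First tip the rack's drip tray, which stands on its edge in front of the rack, over so that it lies flat, open side up, beneath the pegs. Then hang each cup mouth-down on a peg of its own, lowering it rather than letting it drop, so that it rests fully home and drains over the tray; do not knock a cup over or shift the tissue box, tea tin and stapler.

Things in the scene. Friction and masses are not known exactly. Their poses are not given: they have to be found in the camera images.
- rack: Cup drying rack of steel rod, fixed to the desk. Origin on the desk below the middle of its rail; x to the rack's back (away from the robot), y left along the rail, z up. Rail: 10 mm bar, 340 mm long, centre 55 mm up. Runners lie on the desk at y +-170 mm, from 135 mm in front of the rail to 40 mm behind. Three pegs rise from the rail, 110 mm apart, leaning 35 degrees from upright to the front (-x).
- peg_left_tip (a point): Tip of the left (+y) peg, about 141 mm above the desk and 60 mm in front of the rail. z points along the peg from rail to tip, y is the rack's y. The peg is a round-topped loop of 6 mm steel rod, flat in its y-z plane, 40 mm wide, narrowing over the last 20 mm to about 24 mm, 105 mm long from rail to tip. Any of the three pegs may be used, one cup to a peg.
- peg_middle_tip (a point): Tip of the middle peg, about 141 mm above the desk and 60 mm in front of the rail. z points along the peg from rail to tip, y is the rack's y. The peg is a round-topped loop of 6 mm steel rod, flat in its y-z plane, 40 mm wide, narrowing over the last 20 mm to about 24 mm, 105 mm long from rail to tip. Any of the three pegs may be used, one cup to a peg.
- peg_right_tip (a point): Tip of the right (-y) peg, about 141 mm above the desk and 60 mm in front of the rail. z points along the peg from rail to tip, y is the rack's y. The peg is a round-topped loop of 6 mm steel rod, flat in its y-z plane, 40 mm wide, narrowing over the last 20 mm to about 24 mm, 105 mm long from rail to tip. Any of the three pegs may be used, one cup to a peg.
- tray_center (a point): Centre of the loose steel drip tray, a pan 300 x 100 x 16 mm, about 0.32 kg. It starts on a long edge in front of the rack, within 0.04 rad of the rail, top edge 100 mm up. Then z is up, y along its length, x to the rack, square to its underside; the open side faces -x. Pushed some 15 mm to +x near its top it topples by itself, passes below the pegs and lands open side up (x down) between the runners.
- tall_cup_center (a point): The taller white handleless stoneware cup, 95 mm high, about 0.24 kg, mouth-down on the desk at one side of the rack (sides vary). Outside diameter 68 mm at the mouth (below), narrowing straight to 58 mm near the foot (on top; its last 6 mm bevelled to 50 mm); walls 4 mm. This point: its centre, 47.5 mm above the mouth on the axis; z points along the axis from mouth to foot (up at the start).
- tall_cup_inside (a point): Taller cup: centre of the inner face of its foot, 89 mm from the mouth plane and 6 mm from the foot's outer face; axes as the cup's. A hanging cup rests with this face on the peg's tip and may lean and shift until its inner wall meets the rods. Inside radius about 25 mm here, 30 mm at the mouth.
- short_cup_center (a point): The shorter white handleless stoneware cup, 72 mm high, about 0.2 kg, mouth-down on the desk at one side of the rack (sides vary). Outside diameter 70 mm at the mouth (below), narrowing straight to 60 mm near the foot (on top; its last 6 mm bevelled to 52 mm); walls 4 mm. This point: its centre, 36 mm above the mouth on the axis; z points along the axis from mouth to foot (up at the start).
- short_cup_inside (a point): Shorter cup: centre of the inner face of its foot, 66 mm from the mouth plane and 6 mm from the foot's outer face; axes as the cup's. A hanging cup rests with this face on the peg's tip and may lean and shift until its inner wall meets the rods. Inside radius about 26 mm here, 31 mm at the mouth.
- tissue_box: Bystander: cube-shaped cardboard tissue box, 115 x 115 x 120 mm with a paper tuft on top, on the left far side. Origin at the centre of its underside.
- tea_tin: Bystander: round dark tea tin with brass lid, 79 mm diameter, 117 mm high, on the right far side. Origin at the centre of its underside.
- stapler: Bystander: stapler, 135 x 36 x 56 mm, lying behind the rack. Origin at the centre of its underside.
Not all that is in view belongs to the job. Leave any purple look-alike of the part that bears tall_cup_center alone. Leave any black look-alike of the part that bears short_cup_center alone.

How it is judged (in metres and radians):
On the way, in this order (a step that is already met when the one before it is completed fails the run):
1. the drip tray lies flat, open side up, beneath the pegs (angle between tray_center's own x axis and vertical above 3 rad and x of tray_center in the frame of rack between -0.085 and -0.015 m and y of tray_center in the frame of rack between -0.03 and 0.03 m and height (world z) of tray_center below 0.015 m), for 0.2 s.
2. both cups hang on pegs (((distance between tall_cup_inside and peg_left_tip below 0.032 m and angle between the z axis of tall_cup_center and the z axis of peg_left_tip, either way round below 0.75 rad and angle between tall_cup_center's own z axis and vertical below 0.9 rad) or (distance between tall_cup_inside and peg_middle_tip below 0.032 m and angle between the z axis of tall_cup_center and the z axis of peg_middle_tip, either way round below 0.75 rad and angle between tall_cup_center's own z axis and vertical below 0.9 rad) or (distance between tall_cup_inside and peg_right_tip below 0.032 m and angle between the z axis of tall_cup_center and the z axis of peg_right_tip, either way round below 0.75 rad and angle between tall_cup_center's own z axis and vertical below 0.9 rad)) and ((distance between short_cup_inside and peg_left_tip below 0.032 m and angle between the z axis of short_cup_center and the z axis of peg_left_tip, either way round below 0.75 rad and angle between short_cup_center's own z axis and vertical below 0.9 rad) or (distance between short_cup_inside and peg_middle_tip below 0.032 m and angle between the z axis of short_cup_center and the z axis of peg_middle_tip, either way round below 0.75 rad and angle between short_cup_center's own z axis and vertical below 0.9 rad) or (distance between short_cup_inside and peg_right_tip below 0.032 m and angle between the z axis of short_cup_center and the z axis of peg_right_tip, either way round below 0.75 rad and angle between short_cup_center's own z axis and vertical below 0.9 rad))), for 0.2 s.
At the end, for the whole second after the job is handed in: Tray flat, open side up, its centre 15-85 mm in front of the rail and within 30 mm of the rack's middle. Each cup on a peg, mouth down: inner foot centre within 32 mm of the tip, axis within 0.75 rad of the peg and 0.9 rad of upright. Cups and tray at rest (under 20 mm/s) (all of step 1 and all of step 2 and linear speed of each of tall_cup, short_cup, tray below 0.02 m/s); the robot touches nothing.
It fails at once if the tissue box, tea tin or stapler is shifted by more than 20 mm (distance of any of tissue_box, tea_tin, stapler from where it was at the start of the episode above 0.02 m).
It fails at once if a cup is knocked over (angle between any of tall_cup_center, short_cup_center's own z axis and vertical above 1.3 rad).
It fails at once if a cup is let fall (moves faster than 0.5 m/s out of the fingers) ((contact force between tall_cup and the fingers below 0.05 N and linear speed of tall_cup above 0.5 m/s) or (contact force between short_cup and the fingers below 0.05 N and linear speed of short_cup above 0.5 m/s)).
It also fails if it takes over 70 s, if anything falls off the work surface, if the arm or the gripper's body presses on something with over 40 N, if the wrist force passes 120 N, or if a joint passes its speed limit or range.

ROBOT

A 6-joint arm with a two-finger parallel gripper is mounted at the origin on the work surface. World frame = base frame: x ahead of the robot, y to its left, z up, the work surface at z = 0. Lengths are in mm, angles in degrees, forces in N, time in s.
With the tool pointing down it reaches from about 325 to 925 mm from the base axis. Payload 3.1 kg.
Tool frame: the origin (TCP) lies at the very end of the fingers, on their centre line; the grasp point (between the pads) lies grasp_offset behind it (grasp_offset is the distance from the TCP to the grasp point, in mm); z points along the fingers, y is the line along which they close (so a half turn about z gives the same grasp; the last joint's range is limited). The gripper opens to 85 mm and grips with 20 to 120 N. Pads are 22 mm wide; open, the fingers measure 114 mm over their backs; the gripper's body (76 mm by 85 mm) begins 54 mm behind the grasp point. The pads swing forward as they close: fully open they stand 13 mm farther back than shut.
Start: joints at [-80.168, 12.427, 92.441, -0, 75.132, -6.429], TCP at [175.025, -600.005, 231.3] pointing down, gripper open.
Joint ranges: [-157.48, 157.48], [-44.54, 120.13], [17.64, 146.25], [-64.5, 244.5], [7.68, 150.69], [-147.95, 147.95]. Speed limits (degrees/s): [159.86, 159.86, 180, 180, 180, 180].

INTERFACE

Orientations are given as [roll, pitch, yaw] about the fixed x, y, z axes, in that order (R = Rz(yaw) Ry(pitch) Rx(roll)).
In Python, from station import * gives the robot as it stands. Calls block until the motion is done:
- goto(position, orientation): joint-space move of the TCP to a pose.
- move_l(position, attitude=None, speed=150): straight line of the TCP; attitude=None keeps the orientation; speed is the mean speed in mm/s.
- move_j(angles): joint-space move.
- grip(opening, squeeze=None): finger opening in mm; squeeze is the grip in N (None keeps the last); returns when the fingers have stopped.
- wait(seconds).
- solve_ik(position, orientation): joint angles nearest the present ones, or None.
- get_obs(): the state.
- get_image(name): name is "scene" or "top" or "wrist"; returns the picture (420x560x3 uint8, red, green, blue); there is no depth.
- get_calibration(name): a dict with "fx", "fy", "cx", "cy" (pixels), "R" (3x3) and "t" (3): a world point X has camera coordinates R X + t; the wrist camera has in their place "mount" (4x4, takes a point from camera to tool coordinates, whose origin is the TCP and whose axes are the flange's). Camera axes: x right, y down, z forward; pixel columns grow to the right and rows downward; lengths in mm; the calibration is good to about 2 mm. A picture is of the moment at which its call begins: read the wrist's pose just before it. get_calibration takes no time and is no camera call.
A pose or a line that the arm cannot do raises Unreachable and nothing moves.
- sign_off(): hands the job in; it is judged then, once.
Trained networks look in the newest picture that a camera, given by its name, has taken for a name from the list of things; names that differ only in an ending like _2 or _b are one class to them, and where a whole thing is asked for, a point or a joint stands for the part that bears it (a point fixed in the world has none). Each returns a list of dicts, best first, with "score" (0 to 1); they miss things now and then, are a little off and sometimes report something else, mostly with a low value. They report only what shows in the picture. A call takes as long as a camera call. They do not tell look-alikes from the thing itself.
- spot_in(name, camera): "extent" ([centre column, centre row, width, height] in pixels, round what is visible of it).
- regions_of(name, camera): "region" (420x560 bool, what is visible of it) and "extent" ([centre column, centre row, width, height] in pixels, round what is visible of it).
The state is a dict: "t": time; "joint_pos": joint angles; "qvel": joint speeds; "effort": joint torques, N m; "tcp_pos": TCP position; "ee_rot": TCP orientation; "wrist_force": force on the tool from outside, world axes, zero at the start; "moment": the same for the moment, N m; "grip_width": finger opening in mm; "grip_force": force on a finger pad.
Only numpy, scipy, OpenCV 4.12 (cv2) and the standard library are available. Lean on these libraries where they do the work, as an engineer would, in place of code of your own. Each camera call takes 0.05 s, during which the arm holds its last target. There are 200 camera calls.

## Working session

There is one attempt and no reset: what is moved stays moved. The work goes in short steps, each a Python script; the robot and the scene stay as the last script left them, time stands still between calls to the robot, and variables do not carry over. Pictures are saved under pics/ and viewed, at most 10 in all, crops included, and the job is handed in when it is done.

```bash
ls; mkdir -p pics; cat > h.py <<'E'
from station import *
import numpy as np, cv2
def snap(n,f=None):
    im=get_image(n)
    if f: cv2.imwrite('pics/'+f,cv2.cvtColor(im,cv2.COLOR_RGB2BGR))
    return im
def proj(n,X):
    c=get_calibration(n);p=np.array(c['R'])@np.array(X,float)+np.array(c['t']);return np.array([c['fx']*p[0]/p[2]+c['cx'],c['fy']*p[1]/p[2]+c['cy']])
def ray(n,u,v,z):
    c=get_calibration(n);R=np.array(c['R']);t=np.array(c['t']);o=-R.T@t
    d=R.T@np.array([(u-c['cx'])/c['fx'],(v-c['cy'])/c['fy'],1]);return o+d*(z-o[2])/d[2]
E
python3 - <<'E'
from h import *
a=snap('top','top1.png');b=snap('scene','scene1.png')
for n in ['top','scene']:
    c=get_calibration(n);print(n,-np.array(c['R']).T@np.array(c['t']),c['fx'])
    for o in ['rack','peg_left_tip','peg_middle_tip','peg_right_tip','tray_center','tall_cup_center','short_cup_center','tissue_box','tea_tin','stapler']:
        print(o,[(round(d['score'],2),np.round(d['extent']).astype(int).tolist()) for d in spot_in(o,n)][:4])
o=get_obs();print(o['t'],o['tcp_pos'],o['ee_rot'])
print([k for k in dir() if not k.startswith('_')])
E
```

```text
pics
top [ 419.37554096   30.21734473 1201.2047974 ] 420.24671428184024
rack [(0.93, [282, 222, 134, 80])]
peg_left_tip []
peg_middle_tip [(0.55, [284, 214, 12, 5])]
peg_right_tip []
tray_center [(0.91, [278, 244, 111, 31])]
tall_cup_center [(0.83, [433, 277, 30, 26]), (0.7, [393, 263, 32, 22])]
short_cup_center [(0.94, [164, 255, 31, 27]), (0.72, [125, 247, 32, 24])]
tissue_box [(0.83, [143, 189, 54, 54])]
tea_tin []
stapler [(0.74, [295, 167, 40, 37]), (0.72, [282, 222, 132, 79])]
scene [1123.23706774  417.20083601 1060.94597205] 398.4551092327561
rack [(0.65, [278, 232, 124, 98])]
peg_left_tip []
peg_middle_tip [(0.6, [278, 201, 8, 4]), (0.21, [294, 208, 74, 74])]
peg_right_tip [(0.31, [383, 257, 28, 31])]
tray_center [(0.71, [296, 209, 74, 74])]
tall_cup_center [(0.91, [223, 154, 23, 36]), (0.7, [208, 132, 23, 28])]
short_cup_center [(0.76, [413, 281, 24, 33]), (0.66, [386, 256, 25, 31])]
tissue_box [(0.62, [377, 309, 64, 72])]
tea_tin [(0.71, [169, 179, 25, 38]), (0.36, [295, 210, 75, 76]), (0.33, [223, 155, 24, 36])]
stapler [(0.58, [232, 258, 44, 20])]
1.1 [ 175.02076347 -600.01331998  231.33654307] [ 1.79996801e+02 -4.08890893e-04  1.62580240e+01]
['Unreachable', 'a', 'b', 'c', 'cv2', 'get_calibration', 'get_image', 'get_obs', 'goto', 'grasp_offset', 'grip', 'move_j', 'move_l', 'n', 'np', 'o', 'proj', 'ray', 'regions_of', 'sign_off', 'snap', 'solve_ik', 'spot_in', 'wait']
```

```bash
python3 - <<'E'
import cv2,numpy as np
a=cv2.imread('pics/top1.png')[130:310,90:470];cv2.imwrite('pics/topc.png',cv2.resize(a,None,fx=2.1,fy=2.1,interpolation=cv2.INTER_CUBIC))
a=cv2.imread('pics/scene1.png')[110:350,170:450];cv2.imwrite('pics/scenec.png',cv2.resize(a,None,fx=2.5,fy=2.5,interpolation=cv2.INTER_CUBIC))
E
```

```text
(no output)
```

View pics/topc.png

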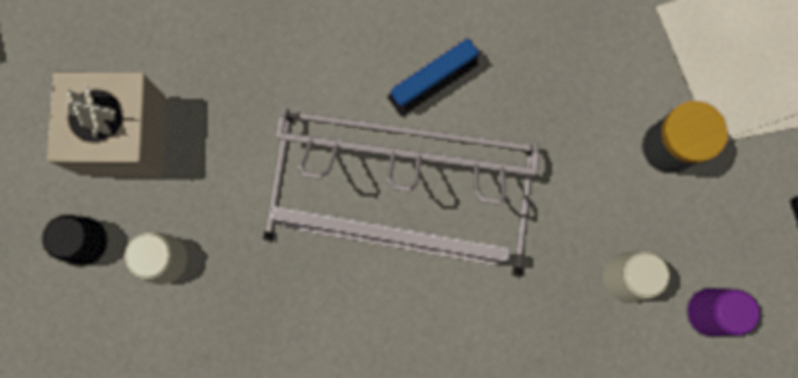

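View pics/scenec.png

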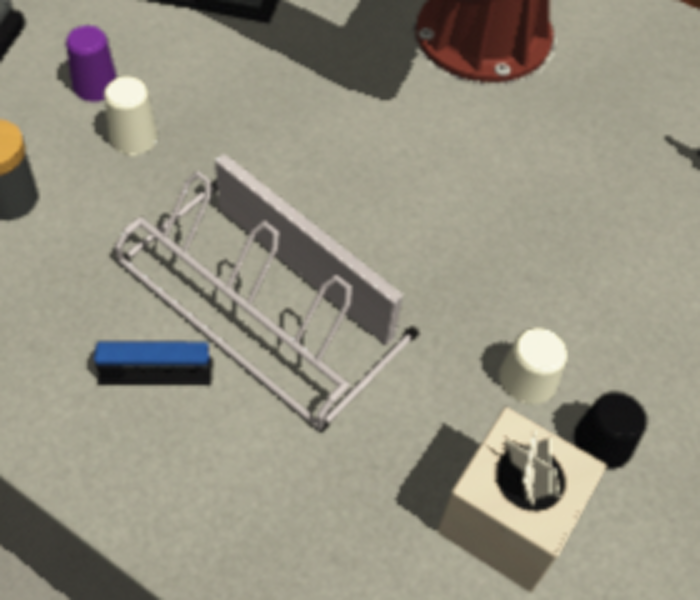

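Top crop: the white tall cup is at pixel (397,261) and its purple look-alike at (433,277). The white short cup is at (164,255) and its black look-alike at (125,247). The white ones are the ones meant, and both enlarged crops confirm this. Next I fit the rack, tray and cup poses in both views.

```bash
cat > fit.py <<'E'
from h import *
from scipy.optimize import least_squares
T=lambda p:np.array(p)/2.1+[90,130]
S=lambda p:np.array(p)/2.5+[170,110]
st=np.sin(np.radians(35));tip=lambda y:[-60,y,139]
obs=[('top',T((268,236)),[-135,170,5]),('top',T((518,271)),[-135,-170,5]),('top',T((290,115)),[40,170,5]),('top',T((533,148)),[40,-170,5]),
('top',T((280,135)),[0,170,55]),('top',T((541,169)),[0,-170,55]),
('top',T((313,176)),tip(110)),('top',T((402,187)),tip(0)),('top',T((487,199)),tip(-110)),
('scene',S((340,280)),tip(110)),('scene',S((265,226)),tip(0)),('scene',S((203,178)),tip(-110)),
('scene',S((320,425)),[40,170,5]),('scene',S((118,255)),[40,-170,5]),('scene',S((413,332)),[-135,170,5]),]
def w(p,q):
    c,s=np.cos(p[2]),np.sin(p[2]);return [p[0]+c*q[0]-s*q[1],p[1]+s*q[0]+c*q[1],q[2]]
f=lambda p:np.concatenate([proj(n,w(p,q))-u for n,u,q in obs])
r=least_squares(f,[550,20,-.1],loss='soft_l1');print('rack',r.x[:2],np.degrees(r.x[2]));print(np.round(f(r.x).reshape(-1,2),1).tolist())
P=r.x
print('tips',[np.round(w(P,[-60,y,141])) for y in(110,0,-110)])
for e in [(275,208),(510,250),(275,220),(508,261)]: print('tray',ray('top',*T(e),100))
def cone(x,y,h,rb,rf):
    a=np.linspace(0,2*np.pi,40)
    return [[x+R*np.cos(t),y+R*np.sin(t),z] for z,R in((0,rb),(h-6,rf),(h,rf-4)) for t in a]
def ext(n,*a):
    q=np.array([proj(n,X) for X in cone(*a)]);lo,hi=q.min(0),q.max(0);return np.r_[(lo+hi)/2,hi-lo]
C={}
snap('top');snap('scene')
for nm,h,rb,rf in(('tall_cup_center',95,34,29),('short_cup_center',72,35,30)):
    es=[]
    for n in('top','scene'):
        im=None
        for d in regions_of(nm,n):
            u,v=d['extent'][:2];
            pic=cv2.imread('pics/%s1.png'%n)[d['region']].mean(0)
            if pic.min()>110 and abs(pic[0]-pic[2])<60 : es.append((n,d['extent']));print(nm,n,np.round(d['extent'],1),pic.round());break
    g=lambda p:np.concatenate([(ext(n,p[0],p[1],h,rb,rf)-e)[:2] for n,e in es])
    q=least_squares(g,[450,-250 if 'tall' in nm else 340]);print(nm,q.x.round(1),q.fun.round(1),[ (ext(n,*q.x,h,rb,rf)-e)[2:].round(1) for n,e in es]);C[nm]=q.x
np.savez('fit.npz',rack=P,tall=C['tall_cup_center'],short=C['short_cup_center'])
E
python3 fit.py
```

```text
rack [633.1960092    2.46062947] -7.310164776769959
[[-0.0, 0.7], [-0.4, 0.9], [-0.6, -1.2], [-0.6, -0.6], [-0.1, -0.9], [-3.0, 0.0], [-0.2, -1.0], [0.1, -0.3], [2.3, 0.1], [0.2, -1.0], [1.3, -1.1], [-0.7, -2.1], [-1.3, -0.3], [0.6, 1.4], [-0.5, -1.5]]
tips [array([588., 119., 141.]), array([574.,  10., 141.]), array([560., -99., 141.])]
tray [549.85203195 168.23822451 100.        ]
tray [ 501.22274469 -126.13110929  100.        ]
tray [534.78100409 167.69604945 100.        ]
tray [ 487.53054663 -123.49895247  100.        ]
tall_cup_center top [393.1 263.8  30.4  24.3] [135. 155. 160.]
tall_cup_center scene [222.1 156.6  21.9  35.2] [166. 190. 194.]Traceback (most recent call last):
  File "fit.py", line 34, in <module>
    q=least_squares(g,[450,-250 if 'tall' in nm else 340]);print(nm,q.x.round(1),q.fun.round(1),[ (ext(n,*q.x,h,rb,rf)-e)[2:].round(1) for n,e in es]);C[nm]=q.x
    return func(*args, **kwargs)
    result = trf(vector_fun.fun, vector_fun.jac, x0, f0, J0, lb, ub, ftol, xtol,
                 gtol, max_nfev, x_scale, loss_function, tr_solver,
                 tr_options
[... 415 characters left out ...]
                       ~~~~~~~~^^^
    return self.f(x, *self.args, **self.kwargs)
           ~~~~~~^^^^^^^^^^^^^^^^^^^^^^^^^^^^^^
  File "fit.py", line 33, in <lambda>
    g=lambda p:np.concatenate([(ext(n,p[0],p[1],h,rb,rf)-e)[:2] for n,e in es])
                                ~~~^^^^^^^^^^^^^^^^^^^^^
  File "fit.py", line 22, in ext
    q=np.array([proj(n,X) for X in cone(*a)]);lo,hi=q.min(0),q.max(0);return np.r_[(lo+hi)/2,hi-lo]
                ~~~~^^^^^
  File "h.py", line 8, in proj
    c=get_calibration(n);p=np.array(c['R'])@np.array(X,float)+np.array(c['t']);return np.array([c['fx']*p[0]/p[2]+c['cx'],c['fy']*p[1]/p[2]+c['cy']])
ValueError: time passes only in moves, steps and waits
```

```bash
sed -i 's/^def snap/_gc=get_calibration;_cc={}\ndef get_calibration(n):\n    if n not in _cc: _cc[n]=_gc(n)\n    return _cc[n]\ndef snap/' h.py
python3 fit.py; python3 -c "
from h import *
print(grasp_offset,get_obs()['t'],_gc('wrist') if 0 else get_calibration('wrist'))"
```

```text
rack [633.1960092    2.46062947] -7.310164776769959
[[-0.0, 0.7], [-0.4, 0.9], [-0.6, -1.2], [-0.6, -0.6], [-0.1, -0.9], [-3.0, 0.0], [-0.2, -1.0], [0.1, -0.3], [2.3, 0.1], [0.2, -1.0], [1.3, -1.1], [-0.7, -2.1], [-1.3, -0.3], [0.6, 1.4], [-0.5, -1.5]]
tips [array([588., 119., 141.]), array([574.,  10., 141.]), array([560., -99., 141.])]
tray [549.85203195 168.23822451 100.        ]
tray [ 501.22274469 -126.13110929  100.        ]
tray [534.78100409 167.69604945 100.        ]
tray [ 487.53054663 -123.49895247  100.        ]
tall_cup_center top [394.8 264.8  31.5  24.5] [135. 156. 161.]
tall_cup_center scene [222.8 154.9  22.8  37.1] [165. 188. 192.]
tall_cup_center [ 467.8 -302.9] [-0.6 -0.7 -0.1 -1.6] [array([ 0.6, -0.1]), array([-1.5, -5.5])]
18.700000000000003 1.6 {'fx': 323.31031887917834, 'fy': 323.31031887917834, 'cx': 280.0744268766988, 'cy': 212.01011707460898, 'mount': array([[-7.50162511e-04, -9.58710281e-01, -2.84383603e-01,
         7.29347417e+01],
       [ 9.99999659e-01, -6.20801749e-04, -5.45014672e-04,
         8.82954389e-01],
       [ 3.45965331e-04, -2.84383915e-0
[... 362 characters left out ...]
q.x
    return func(*args, **kwargs)
    vector_fun = VectorFunction(
        fun_wrapped,
    ...<6 lines>...
        workers=workers
    )
    self._update_fun()
    ~~~~~~~~~~~~~~~~^^
    self.f = self.fun_wrapped(xp_copy(self.x))
             ~~~~~~~~~~~~~~~~^^^^^^^^^^^^^^^^^
    return np.atleast_1d(self.fun(x))
                         ~~~~~~~~^^^
    return self.f(x, *self.args, **self.kwargs)
           ~~~~~~^^^^^^^^^^^^^^^^^^^^^^^^^^^^^^
  File "fit.py", line 33, in <lambda>
    g=lambda p:np.concatenate([(ext(n,p[0],p[1],h,rb,rf)-e)[:2] for n,e in es])
               ~~~~~~~~~~~~~~^^^^^^^^^^^^^^^^^^^^^^^^^^^^^^^^^^^^^^^^^^^^^^^^^^
ValueError: need at least one array to concatenate
```

```bash
sed -i "s/^    g=lambda p:np.conc/    if not es: es=[('top',np.array([164,255,31,27.])),('scene',np.array([386,256,25,31.]))]\n&/" fit.py
python3 fit.py | grep cup; python3 -c "
from h import *
print(get_obs()['t'])"
```

```text
tall_cup_center top [393.3 262.7  32.   21.6] [136. 156. 161.]
tall_cup_center scene [222.4 155.9  19.9  31.8] [167. 191. 194.]
tall_cup_center [ 473.2 -299.5] [-0.4 -0.6  0.  -1.3] [array([-0. ,  2.9]), array([ 1.5, -0.1])]
short_cup_center top [164.2 255.3  30.9  24.1] [129. 147. 150.]
short_cup_center scene [385.5 255.8  23.4  27.1] [169. 191. 193.]
short_cup_center [486.4 335.7] [-1.5 -0.7 -1.  -1.5] [array([-1.,  1.]), array([3.8, 3.4])]
1.9
```

```bash
cat >> h.py <<'E'
import os
if os.path.exists('fit.npz'):
    F=np.load('fit.npz');P=F['rack'];YAW=np.degrees(P[2])
    def W(q):
        c,s=np.cos(P[2]),np.sin(P[2]);return np.array([P[0]+c*q[0]-s*q[1],P[1]+s*q[0]+c*q[1],q[2]])
E
python3 - <<'E'
from h import *
D=[180,0,YAW]
grip(0)
goto(W([-165,4,190]),D);move_l(W([-160,4,84]),speed=150)
move_l(W([-107,4,84]),speed=50)
o=get_obs();print(o['wrist_force'],o['t'])
move_l(W([-160,4,120]),speed=150);grip(85)
goto(W([-200,4,300]),D)
wait(.3);snap('top','top2.png');print(get_obs()['t'],[ (d['score'],d['extent']) for d in spot_in('tray_center','top')])
p=cv2.imread('pics/top2.png')[150:290,190:400];cv2.imwrite('pics/top2c.png',cv2.resize(p,None,fx=3.5,fy=3.5,interpolation=cv2.INTER_CUBIC))
E
```

```text
[-0.13061108  0.75982083 -0.34832385] 7.2
9.675 [(0.9, [280.6, 225.2, 107.6, 51.9]), (0.74, [165.2, 252.4, 29.7, 21.9])]
```

View pics/top2c.png

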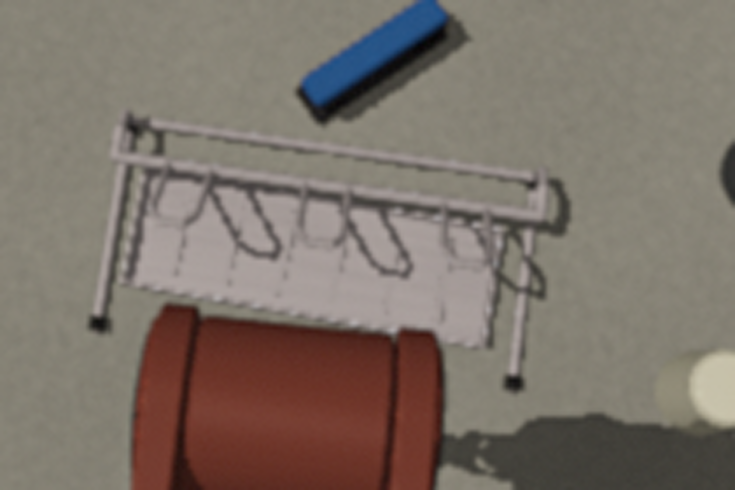

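Tray lies flat between the runners. Next, a close wrist view of the pegs and of each cup.

```bash
cat >> h.py <<'E'
from scipy.spatial.transform import Rotation as Ro
from scipy.optimize import least_squares
def wcam():
    o=get_obs();c=get_calibration('wrist');R=Ro.from_euler('xyz',o['ee_rot'],degrees=True).as_matrix()
    M=np.eye(4);M[:3,:3]=R;M[:3,3]=o['tcp_pos'];return np.linalg.inv(M@np.array(c['mount']))
def wproj(E,X):
    c=get_calibration('wrist');p=E[:3,:3]@np.asarray(X,float)+E[:3,3];return np.array([c['fx']*p[0]/p[2]+c['cx'],c['fy']*p[1]/p[2]+c['cy']])
def wray(E,u,v,z):
    c=get_calibration('wrist');o=-E[:3,:3].T@E[:3,3];d=E[:3,:3].T@np.array([(u-c['cx'])/c['fx'],(v-c['cy'])/c['fy'],1]);return o+d*(z-o[2])/d[2]
DIM=dict(tall=(95,34,29),short=(72,35,30))
def cupfit(k,guess,f=None):
    h,rb,rf=DIM[k];E=wcam();im=snap('wrist',f);a=np.linspace(0,2*np.pi,40)
    def ext(p):
        q=np.array([wproj(E,[p[0]+R*np.cos(t),p[1]+R*np.sin(t),z]) for z,R in((0,rb),(h-6,rf),(h,rf-4)) for t in a])
        q=np.clip(q,0,[559,419]);lo,hi=q.min(0),q.max(0);return np.r_[(lo+hi)/2,hi-lo]
    for d in regions_of(k+'_cup_center','wrist'):
        m=im[d['region']].mean(0);print(k,round(d['score'],2),np.round(d['extent']),m.round())
        if m.min()>100:
            e=np.array(d['extent']);q=least_squares(lambda p:(ext(p)-e)[:2],guess);print(q.x.round(1),q.fun.round(1),(ext(q.x)-e).round(1),'moved',(q.x-guess).round(1))
            return q.x
E
python3 - <<'E'
from h import *
for e in[(135,283),(488,345)]: print('tray corner',ray('top',190+e[0]/3.5,150+e[1]/3.5,14))
goto(W([-110,0,235]),[180,0,YAW])
E=wcam();np.save('E1.npy',E);im=snap('wrist','w1.png')
for y in(110,0,-110):print(wproj(E,W([-60,y,141])).round(1))
for n in('left','middle','right'):print([(round(d['score'],2),np.round(d['extent'])) for d in spot_in('peg_%s_tip'%n,'wrist')])
g=F['short'];goto([*g,190],[180,0,78]);s=cupfit('short',g,'w2.png')
np.save('short.npy',s);print(get_obs()['t'])
E
```

```text
tray corner [555.18429602 157.29004937  14.        ]
tray corner [ 508.83006058 -128.65098696   14.        ]
[126.2 148.8]
[279.3 148.7]
[432.5 148.5]
[(0.76, array([140., 112.,  75.,  73.]))]
[(0.64, array([276., 112.,  59.,  82.]))]
[(0.71, array([414., 112.,  76.,  77.]))]
short 0.97 [289.  68.  78.  93.] [46. 45. 45.]
short 0.89 [286. 197.  70.  84.] [231. 229. 206.]
[492.3 333.9] [-0. -0.] [-0.  -0.  -0.1 -0.8] moved [ 5.9 -1.8]
11.775
```

View pics/w1.png

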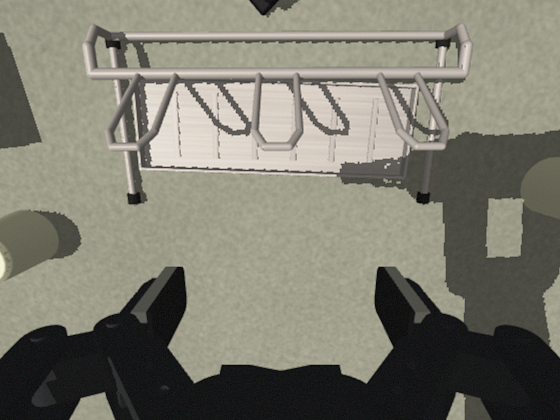

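View pics/w2.png

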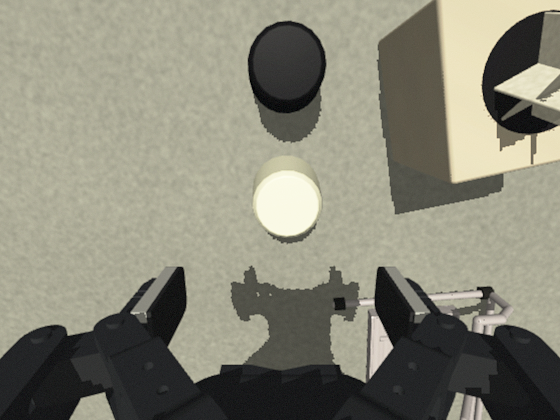

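```bash
cat >> h.py <<'E'
PEG=np.array([-np.sin(np.radians(35)),0,np.cos(np.radians(35))])
def pick(k,xy,zt,yaw):
    goto([*xy,zt+100],[180,0,yaw]);grip(85)
    move_l([*xy,zt],speed=150);grip(0,40)
    print('grip',get_obs()['grip_width'],get_obs()['grip_force'],get_obs()['tcp_pos'])
    move_l([*xy,zt+160],speed=200);print('held',get_obs()['grip_width'],get_obs()['t'])
def hang_pose(d,y,depth,zt,pitch,dz=0):
    p=np.radians(pitch);tz=np.array([-np.sin(p),0,-np.cos(p)])
    return W(np.array([-60.2,y,141])+d*PEG+(depth-zt)*tz)
def lower(y,depth,zt,pitch=-30):
    D=[180,pitch,YAW]
    goto(hang_pose(110,y,depth,zt,pitch),D);wait(.3);f0=np.array(get_obs()['wrist_force'])
    for d in[60,40,25,14,8]+list(np.arange(6,-8,-1.)):
        move_l(hang_pose(d,y,depth,zt,pitch),speed=100 if d>10 else 30)
        f=np.array(get_obs()['wrist_force'])-f0
        if d<70: print(d,f.round(1))
        if np.linalg.norm(f)>6 : break
    print(get_obs()['t']);return d
E
python3 - <<'E'
import h
from h import *
E=np.load('E1.npy')
ob=[((123,147),[-59,110,139]),((278,148),[-59,0,139]),((430,147),[-59,-110,139]),((87,72),[0,170,55]),((467,73),[0,-170,55]),((134,198),[-135,170,5]),((423,198),[-135,-170,5])]
def w(p,q):
    c,s=np.cos(p[2]),np.sin(p[2]);return [p[0]+c*q[0]-s*q[1],p[1]+s*q[0]+c*q[1],q[2]]
f=lambda p:np.concatenate([wproj(E,w(p,q))-u for u,q in ob])
r=least_squares(f,P,x_scale=[10,10,.01],loss='soft_l1');print(P,r.x,f(r.x).reshape(-1,2).round(1).tolist())
F2=dict(F);F2['rack']=r.x;np.savez('fit.npz',**F2)
h.P=r.x;h.YAW=np.degrees(r.x[2])
s=np.load('short.npy');pick('short',s,30,78)
print([solve_ik(hang_pose(d,y,66,30,-30),[180,-30,h.YAW]) for d in(110,0) for y in(110,-110)])
E
```

```text
[ 6.33196009e+02  2.46062947e+00 -1.27586444e-01] [ 6.33807166e+02  3.60489531e+00 -1.30416102e-01] [[2.2, -0.9], [-0.6, -1.6], [-0.4, -0.3], [6.2, 0.3], [-3.9, 0.0], [1.2, 2.6], [-1.5, 3.2]]
grip 62.338661297373555 43.545236312784255 [493.61677282 334.69904086  32.37502294]
held 62.22754241606688 14.45
[array([ 10.79713602,  -9.29767642, 122.86882843, -14.55006073,
        38.60240964, 117.42125766]), array([-22.04973554, -16.5152064 , 128.59264676,  11.46208972,
        39.29219162,  68.38934294]), array([  8.39571235,   6.44326371, 118.87302132, -17.69029007,
        26.73710375, 119.72926315]), array([-19.91938782,   1.4315932 , 124.25844114,  14.43967869,
        25.60608111,  66.10549675])]
```

```bash
python3 - <<'E'
from h import *
print(get_obs()['tcp_pos'])
d=lower(111,66,32)
print(get_obs()['tcp_pos'],hang_pose(d,111,66,32,-30),get_obs()['grip_width'])
snap('scene','s3.png');a=cv2.imread('pics/s3.png')[120:320,240:440];cv2.imwrite('pics/s3c.png',cv2.resize(a,None,fx=2.9,fy=2.9,interpolation=cv2.INTER_CUBIC))
E
```

```text
[491.12512575 333.27559929 188.19764536]
60 [-1.5 -0.2 -1.3]
40 [ 0.2  1.2 -0.6]
25 [-0.1 -0.6 -0.6]
14 [-0.2  0.5 -0.2]
8 [-0.1  0.   0.3]
6.0 [ 0.2 -0.5 -0.9]
5.0 [-0.7 -0.   0. ]
4.0 [-0.3  0.3 -0.4]
3.0 [-1.7  0.2 -0.6]
2.0 [-1.4 -0.7 -1.3]
1.0 [-0.3  0.6 -0.4]
0.0 [-6.6  0.6  5.6]
19.6417
[605.33950727 119.33476081 112.39460642] [605.40921282 119.28028694 111.55513627] 62.46089774140725
```

View pics/s3c.png

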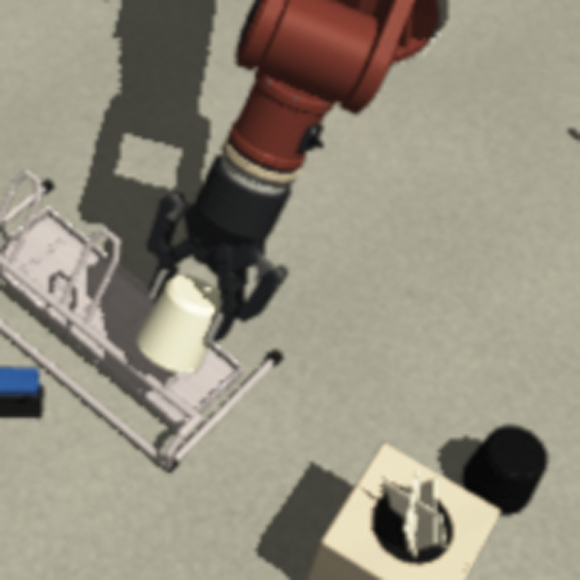

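Contact occurred exactly where the model predicts, and the cup encloses the left peg in the picture. Next: release it gently, back off, then measure the tall cup.

```bash
python3 - <<'E'
from h import *
grip(66);wait(.3);grip(85)
o=get_obs();R=Ro.from_euler('xyz',o['ee_rot'],degrees=True).as_matrix()
move_l(np.array(o['tcp_pos'])-R[:,2]*110,speed=120)
snap('scene','s4.png')
print([(round(d['score'],2),np.round(d['extent'])) for d in spot_in('short_cup_center','scene')])
g=F['tall'];goto([440,-40,300],[180,0,YAW]);goto([*g,210],[180,0,71]);s=cupfit('tall',g,'w5.png')
np.save('tall.npy',s);print(get_obs()['t'])
a=cv2.imread('pics/s4.png')[120:320,240:440];a=cv2.resize(a,(400,400),interpolation=cv2.INTER_CUBIC)
b=cv2.resize(cv2.imread('pics/w5.png'),(400,300));cv2.imwrite('pics/c5.png',np.hstack([a,np.vstack([b,np.zeros((100,400,3),np.uint8)])]))
E
```

```text
[(0.57, array([306., 231.,  26.,  30.])), (0.57, array([413., 282.,  27.,  30.]))]
tall 0.85 [283. 194.  66.  86.] [230. 228. 205.]
[ 476.8 -298.7] [0. 0.] [ 0.   0.   2.2 -1.8] moved [3.6 0.8]
24.275
```

View pics/c5.png

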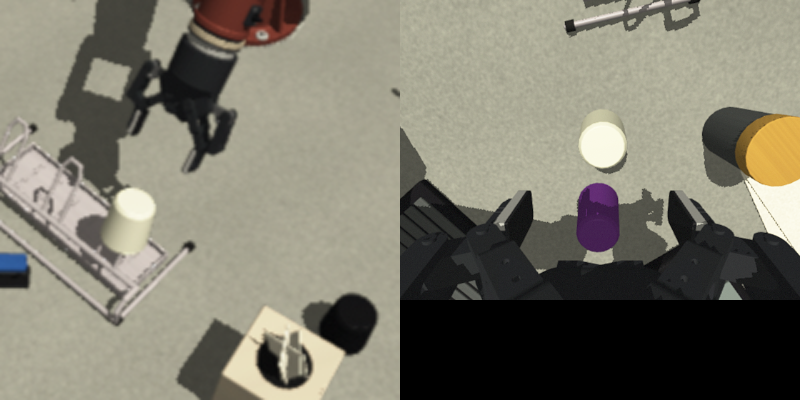

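Short cup hangs on the left peg. In the wrist view the white tall cup is at (283,194) and the purple one is nearer the gripper, so I take the white one.

```bash
python3 - <<'E'
from h import *
pick('tall',np.load('tall.npy'),41,71)
goto([470,-110,280],[180,-15,YAW])
d=lower(-110,89,42.5)
print(get_obs()['tcp_pos'],hang_pose(d,-110,89,42.5,-30),get_obs()['grip_width'])
snap('scene','s6.png');a=cv2.imread('pics/s6.png')[100:300,190:390];cv2.imwrite('pics/s6c.png',cv2.resize(a,None,fx=2.9,fy=2.9,interpolation=cv2.INTER_CUBIC))
E
```

```text
grip 60.589431500954454 43.1631385430228 [ 477.65328759 -299.58834902   43.16919572]
held 60.49737913505841 27.0
60 [-0.3 -0.1  0.7]
40 [ 0.1 -0.4 -0.2]
25 [ 0.3 -0.7  0.5]
14 [-0.5 -0.9  1.4]
8 [-0.9 -1.3  0.8]
6.0 [-1.1 -0.8  0.3]
5.0 [-0.1 -0.8  0.3]
4.0 [-0.1 -1.4  0.5]
3.0 [-1.2 -1.5  0.2]
2.0 [ 0.5 -0.6  0.3]
1.0 [ 0.6 -0.9  0.7]
0.0 [-6.5 -0.6  7.9]
32.925
[ 582.77118023 -100.56463276  101.37307723] [ 582.86581132 -100.65574365  100.72981872] 60.56276338125935
```

View pics/s6c.png

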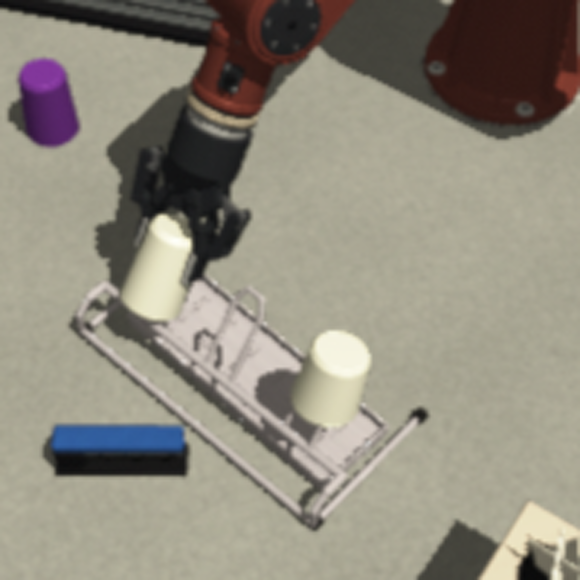

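```bash
python3 - <<'E'
from h import *
grip(64);wait(.3);grip(85)
o=get_obs();R=Ro.from_euler('xyz',o['ee_rot'],degrees=True).as_matrix()
move_l(np.array(o['tcp_pos'])-R[:,2]*130,speed=120)
goto([380,0,330],[180,-20,YAW]);wait(.5)
snap('wrist','w7.png');snap('scene','s7.png')
print(get_obs()['t'])
a=cv2.resize(cv2.imread('pics/s7.png')[100:300,190:390],(400,400),interpolation=cv2.INTER_CUBIC)
b=cv2.resize(cv2.imread('pics/w7.png'),(400,300));cv2.imwrite('pics/c7.png',np.hstack([a,np.vstack([b,np.zeros((100,400,3),np.uint8)])]))
E
```

```text
36.5
```

View pics/c7.png

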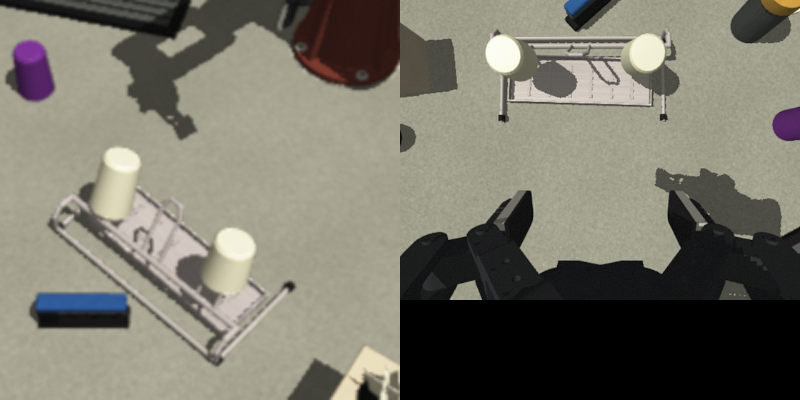

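Both cups hang mouth-down on the left and right pegs over the flat tray, and the arm is clear of everything.

```bash
python3 -c "
from station import *
print(sign_off())"
```

```text
the job is handed in; nothing more can be done
None
```

I handed the job in at about 36.5 s: the tray lies flat, open side up, beneath the pegs, the short cup hangs on the left peg and the tall cup on the right peg, and the last pictures show both at rest with the arm clear; the sign-off gave no verdict.

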